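Find the rocking cover of the service box and push it open

TASK

Four identical steel covers lie in the top of the low dark grey service box; three are packed solid from below and one is free and rocks on its pivot. Press the covers near an end with the fingertips to find the one that rocks, then push that one open until it stands steeper than 45 degrees, and leave it so. Do not force the covers that hold firm, do not pick anything up, and leave the tin and the tools lying where they are.

Things in the scene. Friction and masses are not known exactly. Their poses are not given: they have to be found in the camera images.
- service_box: low dark grey steel box, fixed, 144 mm (x) by 372 mm (y), deck 66 mm above the bench. Origin on the bench under the centre of the row of covers; x to the rear, away from the robot (yaw within 0.2 rad), y left, z up. Front wall x = -68 mm, rear +76. Deck openings 107 (x) by 70 (y) mm at x = 0, y = +141, +63, -63, -141 mm hold covers 1 to 4
- cover_1_mid (a point): centre of the top face of the leftmost cover, a plain bare steel plate 104 mm long (x, front to rear), 67 mm wide (y), 4 mm thick, its top flush with the deck when shut. The pivot runs along y 2 mm under this point; the axes turn with the plate
- cover_2_mid (a point): centre of the top face of the second from the left cover, a plain bare steel plate 104 mm long (x, front to rear), 67 mm wide (y), 4 mm thick, its top flush with the deck when shut. The pivot runs along y 2 mm under this point; the axes turn with the plate
- cover_3_mid (a point): centre of the top face of the third from the left cover, a plain bare steel plate 104 mm long (x, front to rear), 67 mm wide (y), 4 mm thick, its top flush with the deck when shut. The pivot runs along y 2 mm under this point; the axes turn with the plate
- cover_4_mid (a point): centre of the top face of the rightmost cover, a plain bare steel plate 104 mm long (x, front to rear), 67 mm wide (y), 4 mm thick, its top flush with the deck when shut. The pivot runs along y 2 mm under this point; the axes turn with the plate
- cover_1 (a joint): tilt of the leftmost cover (rad): 0 shut, positive with the front end (nearest the robot) down and the rear end up, negative the other way; stops at +-1.15. Three of the four covers stand on hidden solid packing and give under 1 mm when pressed; one, a different one each time, is free
- cover_2 (a joint): tilt of the second from the left cover (rad): 0 shut, positive with the front end (nearest the robot) down and the rear end up, negative the other way; stops at +-1.15. The free cover (any of the four) is balanced, turns under about 1.5 N at 35 mm from its pivot and stays at the angle where it is left; 54 mm of free depth lies below the deck under it
- cover_3 (a joint): tilt of the third from the left cover (rad): 0 shut, positive with the front end (nearest the robot) down and the rear end up, negative the other way; stops at +-1.15. Either end of the free cover may be pushed down: closed fingertips pressed 30 mm below the deck at 32 mm from the pivot tilt it about 0.9 rad; the raised other end can also be pushed over
- cover_4 (a joint): tilt of the rightmost cover (rad): 0 shut, positive with the front end (nearest the robot) down and the rear end up, negative the other way; stops at +-1.15. Behaves as told for the other covers
- small_tin: loose white round tin, 40 mm across, 19 mm high, standing on the box's solid strip between covers 2 and 3, behind its middle; a bystander. Origin at the centre of its underside
- hammer: loose small hammer with wooden handle, 65x218x30 mm, lying on the bench left of the box; bystander, origin under its middle
- red_pliers: loose pliers with dark red handles, 49x151x14 mm, behind the box; bystander, origin under its middle
- spool: loose solder wire spool, 47 mm across, 24 mm high, behind the right end of the box; bystander, origin under its middle
- caliper: loose caliper, 62x193x15 mm, lying behind the box; bystander, origin under its middle
- cutters_orange: loose cutters with orange handles, 49x135x14 mm, lying behind the box; bystander, origin under its middle

How it is judged:
By the outcome, as a careful person would: the job done as asked, in the order asked, and still so for the second after the job is handed in, with the robot touching nothing.
It also fails if it takes over 48 s, if anything falls off the work surface, if the arm or the gripper's body presses on something with over 40 N, if the wrist force passes 120 N, or if a joint passes its speed limit or range.

ROBOT

A 6-joint arm with a two-finger parallel gripper is mounted at the origin on a cart in front of the work surface, level with it; the furniture and walls round the work are solid. World frame = base frame: x ahead of the robot, y to its left, z up, the work surface at z = 0. Lengths are in m, angles in rad, forces in N, time in s.
With the tool pointing down it reaches from about 0.375 to 0.9 m from the base axis. Payload 3.1 kg.
Tool frame: the origin (TCP) lies where the fingers leave the gripper's body, on its centre line; the fingertips stand 73 mm ahead of it and the grasp point (between the pads) lies 54 mm ahead of it; z points along the fingers, y is the line along which they close (so a half turn about z gives the same grasp; the last joint's range is limited). The gripper opens to 85 mm and grips with 20 to 120 N. Pads are 22 mm wide; open, the fingers measure 114 mm over their backs; the gripper's body (76 mm by 85 mm) begins 54 mm behind the grasp point. The pads swing forward as they close: fully open they stand 13 mm farther back than shut.
Start: joints at [1.139, 0.527, 1.433, -0, 1.181, -0.178], TCP at [0.157, 0.605, 0.304] pointing down, gripper open.
Joint ranges: [-3.08, 3.08], [-0.75, 2.2], [0.22, 2.44], [-1.43, 4.57], [0, 2.65], [-2.85, 2.85]. Speed limits (rad/s): [2.79, 2.79, 3.14, 3.14, 3.14, 3.14].

INTERFACE

Orientations are given as a unit quaternion [x, y, z, w].
In Python, from station import manip gives the robot as it stands.
- The arm moves only by the shell command python3 -m crank 'ROWS' [FORCE]. ROWS is JSON, a list of rows, each an object with "dp": the shift along the tool's x, y, z normalised to -1 to 1, where 1 is 50 cm, a list of three; "delta_rot": the turn, a rotation vector about the tool's x, y, z normalised to -1 to 1, where 1 is 2 pi rad, a list of three; "fingers": the opening, from -1 (shut) to 1 (fully open). A call has 1 to 12 rows; each row shifts and turns the commanded pose from where the row before left it, along the tool's axes as they then stand; what a row does not reach is not made up. A row lasts 1/12 s, in which the tool goes at most 41.7 mm and 7.16 degrees, less where a joint would pass 70% of its speed; a pose out of reach is approached as far as the arm can. A call with a number of a shift or a turn outside -1 to 1 is refused whole. A call with a gripper value outside its range is refused whole. The fingers move at their own pace and stop on an object; FORCE is the grip in N (left out, the last holds). Time passes only in rows, so rows that do not move let the fingers close. It gives the time, the measured TCP pose, the force, the opening and the grip force at its end, in the units of the state.
- manip.sense(): the state, without advancing time (a new reading comes with each control period).
- manip.snapshot(name): name is "scene" or "top" or "wrist"; returns (picture, depth): 400x640x3 uint8, red, green, blue; 400x640 float32, m along the optical axis (not along the pixel's ray), 0 where there is no reading.
- manip.camera_model(name): a dict with "fx", "fy", "cx", "cy" (pixels), "k1" (the pictures are not rectified: a ray, as slopes to the right and down, at radius r is drawn at 1 + k1 r^2 times it, then the intrinsics apply), "origin" and "attitude" of the camera in the world. Camera axes: x right, y up, looking along -z (the intrinsics and any distortion apply to the point x, -y, -z); pixel columns grow to the right and rows downward; lengths in m; the calibration is good to about 2 mm. A picture is of the moment at which its call begins: read the wrist's pose just before it. camera_model takes no time and is no camera call; for the wrist camera it gives the pose at the moment of the call.
- manip.sign_off(): hands the job in; it is judged then, once.
The state is a dict: "t": time; "q": joint angles; "qd": joint speeds; "tau": joint torques, N m; "tcp_pos": TCP position; "tool_rot": TCP orientation; "force": force on the tool from outside, world axes, zero at the start; "ft_torque": the same for the moment, N m; "finger_gap": opening from 0.0 (shut) to 1.0 (fully open); "gripper_force": force on a finger pad.
Only numpy, scipy, OpenCV 4.12 (cv2) and the standard library are available. Lean on these libraries where they do the work, as an engineer would, in place of code of your own. Each camera call takes 0.05 s, during which the arm holds its last target. There are 200 camera calls.

## Working session

There is one attempt and no reset: what is moved stays moved. The work goes in short steps, Python scripts to look and compute and a shell command to move; the robot and the scene stay as the last step left them, time stands still between calls to the robot, and variables do not carry over. Pictures are saved under pics/ and viewed, at most 10 in all, crops included, and the job is handed in when it is done.

```bash
mkdir -p pics
cat > h.py <<'E'
import numpy as np, cv2
from station import manip
from scipy.spatial.transform import Rotation as R
def model(n):
    m=manip.camera_model(n); a=np.array(m['attitude'],float)
    m['R']=a if a.shape==(3,3) else R.from_quat(a).as_matrix(); return m
def ray(m,u,v):
    K=np.array([[m['fx'],0,m['cx']],[0,m['fy'],m['cy']],[0,0,1.]])
    p=cv2.undistortPoints(np.array([[[u,v]]],float),K,np.array([m['k1'],0,0,0.]))[0,0]
    return m['R']@np.array([p[0],-p[1],-1.])
def onplane(m,u,v,z):
    d=ray(m,u,v); o=np.array(m['origin']); return o+d*(z-o[2])/d[2]
E
python3 - <<'E'
from h import *
for n in ['top','scene']:
    p,d=manip.snapshot(n); cv2.imwrite(f'pics/{n}0.png',p[:,:,::-1]); np.save(f'{n}d.npy',d)
    print(n,manip.camera_model(n))
print(manip.sense())
E
```

```text
top {'fx': 471.1875093868088, 'fy': 471.1875093868088, 'cx': 318.0242469857875, 'cy': 205.64824568328999, 'k1': -0.08705967239280878, 'origin': array([ 0.49552521, -0.02662975,  1.20765198]), 'attitude': array([-0.0317389 ,  0.03846376,  0.71575788, -0.69656575])}
scene {'fx': 515.915144622117, 'fy': 515.915144622117, 'cx': 315.77205463557607, 'cy': 192.70973171594147, 'k1': -0.1314692454382043, 'origin': array([-0.22894784, -0.53436644,  0.8801374 ]), 'attitude': array([ 0.37426468, -0.2164886 , -0.44423906,  0.78467209])}
{'t': 0.1, 'q': array([ 1.13850237e+00,  5.28338598e-01,  1.43377107e+00, -9.99233820e-07,
        1.18141874e+00, -1.78503636e-01]), 'qd': array([-0.00152228, -0.00259216, -0.00325617,  0.00129228,  0.00125625,
       -0.00323587]), 'tau': array([ 7.08231255e-06, -4.43304598e+01, -1.78586268e+01, -2.46126128e-04,
        3.89098030e-03,  2.05911405e-06]), 'tcp_pos': array([0.15667986, 0.60451914, 0.30305359]), 'tool_rot': array([ 1.26554636e-01,  9.91959166e-01, -9.23226615e-04, -2.90573455e-04]), 'force': array([-0.28945891, -0.00259242, -0.04081512]), 'ft_torque': array([-0.05907929, -0.003844  , -0.01793408]), 'gripper_force': 0.0, 'finger_gap': 1.0007854013943256}
```

View pics/top0.png

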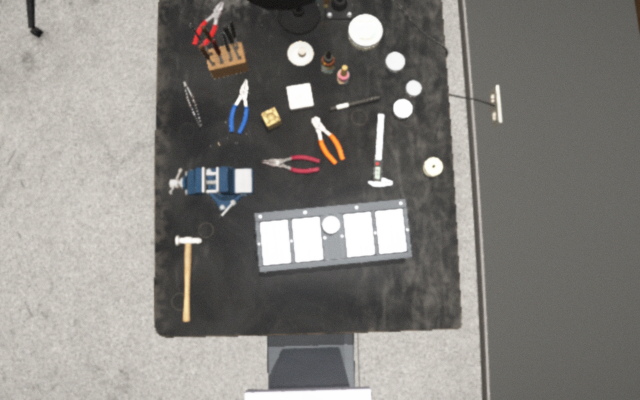

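The top view shows the box around (333,236), with bright covers at about (274,243), (307,240), (359,235) and (391,231). The tin is at (331,225), and the tools are behind the box or to its left.

Run:
```python
from h import *
p=cv2.imread('pics/top0.png'); m=model('top'); d=np.load('topd.npy')
g=(p.min(2)>200).astype(np.uint8); g[:195]=0; g[275:]=0; g[:,:250]=0; g[:,415:]=0
cs,_=cv2.findContours(g,cv2.RETR_EXTERNAL,cv2.CHAIN_APPROX_NONE)
C=[]
for c in cs:
    if cv2.contourArea(c)<150: continue
    (u,v),_,_=cv2.minAreaRect(c); 
    big=cv2.contourArea(c)>500; P=onplane(m,u,v,.066 if big else .085)
    q=[onplane(m,*b,.066) for b in cv2.boxPoints(cv2.minAreaRect(c))]
    zc=-(ray(m,u,v)[2])*0
    fwd=-m['R'][:,2]; r=ray(m,u,v); h=m['origin'][2]+r[2]*d[int(v),int(u)]
    print((u,v),cv2.contourArea(c),P.round(4),'depth z',h.round(4),[round(np.linalg.norm(q[i]-q[i-1]),4) for i in range(2)])
    if big: C.append(P[:2])
C=np.array(sorted(C,key=lambda c:-c[1])); o=C.mean(0)
y=C[0]-C[3]; y/=np.linalg.norm(y); print(o,'yaw',np.arctan2(-y[0],y[1]),(C-o)@y)
```

```text
(289.5595703125, 240.87527465820312) 2323.5 [0.5254 0.0321 0.066 ] depth z 0.0609 [np.float64(0.105), np.float64(0.154)]
(330.5, 224.5) 233.0 [ 0.5613 -0.0674  0.085 ] depth z 0.0844 [np.float64(0.0413), np.float64(0.0413)]
(374.66412353515625, 232.5864715576172) 2295.5 [ 0.5398 -0.1747  0.066 ] depth z 0.064 [np.float64(0.1051), np.float64(0.1474)]Traceback (most recent call last):
  File "<stdin>", line 16, in <module>
IndexError: index 3 is out of bounds for axis 0 with size 2
```

```bash
python3 -m crank '[{"dp":[0,0,0],"delta_rot":[0,0,-0.0171],"fingers":-1},{"dp":[0,0,0],"delta_rot":[0,0,-0.0171],"fingers":-1},{"dp":[0,0,0],"delta_rot":[0,0,-0.0171],"fingers":-1},{"dp":[-0.037,-0.07,0],"delta_rot":[0,0,0],"fingers":-1},{"dp":[-0.037,-0.07,0],"delta_rot":[0,0,0],"fingers":-1},{"dp":[-0.037,-0.07,0],"delta_rot":[0,0,0],"fingers":-1},{"dp":[-0.037,-0.07,0],"delta_rot":[0,0,0],"fingers":-1},{"dp":[-0.037,-0.07,0],"delta_rot":[0,0,0],"fingers":-1},{"dp":[-0.037,-0.07,0],"delta_rot":[0,0,0],"fingers":-1},{"dp":[-0.037,-0.07,0],"delta_rot":[0,0,0],"fingers":-1},{"dp":[-0.037,-0.07,0],"delta_rot":[0,0,0],"fingers":-1},{"dp":[-0.037,-0.07,0],"delta_rot":[0,0,0],"fingers":-1}]'
cat >> h.py <<'E'
O=np.array([.5326,-.0713]); YAW=.0695
def where():
    s=manip.sense(); T=R.from_quat(s['tool_rot']).as_matrix(); B=R.from_euler('z',YAW).as_matrix()
    p=s['tcp_pos']; tip=p+T[:,2]*.073; b=B.T@(tip-[*O,0])
    print('t',round(s['t'],2),'tip box',b.round(4),'gap',round(s['finger_gap'],2),'F',s['force'].round(1),'tool in box',(B.T@T).round(3).tolist())
    for i,y in enumerate([.141,.063,-.063,-.141]):
        print(i+1,'to (-35,y,z90): rows dp',(T.T@(B@np.array([-.035,y,.090])-B@b)/.5).round(4))
E
python3 -c "from h import *;where()"
```

```text
t: 1.1
tcp_pos: [0.3449, 0.3003, 0.3038]
tool_rot: [-0.034, 0.999, -0.0, -0.0]
force: [0.3, 0.1, -0.6]
finger_gap: -0.001
gripper_force: 0.0
t 1.1 tip box [-0.1614  0.3838  0.2308] gap -0.0 F [ 0.3  0.1 -0.6] tool in box [[-1.0, 0.001, -0.0], [0.001, 1.0, -0.0], [0.0, -0.0, -1.0]]
1 to (-35,y,z90): rows dp [-0.2532 -0.4853  0.2816]
2 to (-35,y,z90): rows dp [-0.2533 -0.6413  0.2816]
3 to (-35,y,z90): rows dp [-0.2535 -0.8933  0.2817]
4 to (-35,y,z90): rows dp [-0.2536 -1.0493  0.2817]
```

```bash
python3 -m crank '[{"dp":[-0.028,-0.054,0.031],"delta_rot":[0,0,0],"fingers":-1},{"dp":[-0.028,-0.054,0.031],"delta_rot":[0,0,0],"fingers":-1},{"dp":[-0.028,-0.054,0.031],"delta_rot":[0,0,0],"fingers":-1},{"dp":[-0.028,-0.054,0.031],"delta_rot":[0,0,0],"fingers":-1},{"dp":[-0.028,-0.054,0.031],"delta_rot":[0,0,0],"fingers":-1},{"dp":[-0.028,-0.054,0.031],"delta_rot":[0,0,0],"fingers":-1},{"dp":[-0.028,-0.054,0.031],"delta_rot":[0,0,0],"fingers":-1},{"dp":[-0.028,-0.054,0.031],"delta_rot":[0,0,0],"fingers":-1},{"dp":[-0.028,-0.054,0.031],"delta_rot":[0,0,0],"fingers":-1},{"dp":[0,0,0],"delta_rot":[0,0,0],"fingers":-1},{"dp":[0,0,0],"delta_rot":[0,0,0],"fingers":-1}]'
python3 - <<'E'
from h import *
where()
m=model('wrist');p,d=manip.snapshot('wrist'); cv2.imwrite('pics/w1.png',p[:,:,::-1]); np.savez('w1.npz',d=d,o=m['origin'],R=m['R'])
E
```

```text
t: 2.02
tcp_pos: [0.4873, 0.067, 0.1633]
tool_rot: [-0.033, 0.999, 0.0, -0.001]
force: [0.2, 0.7, 0.4]
finger_gap: 0.001
gripper_force: 0.0
t 2.02 tip box [-0.0358  0.1411  0.0903] gap 0.0 F [0.2 0.7 0.4] tool in box [[-1.0, 0.004, -0.002], [0.004, 1.0, 0.0], [0.002, 0.0, -1.0]]
1 to (-35,y,z90): rows dp [-0.0015 -0.0002  0.0007]
2 to (-35,y,z90): rows dp [-0.0022 -0.1562  0.0006]
3 to (-35,y,z90): rows dp [-0.0033 -0.4082  0.0005]
4 to (-35,y,z90): rows dp [-4.000e-03 -5.642e-01  4.000e-04]
```

View pics/w1.png

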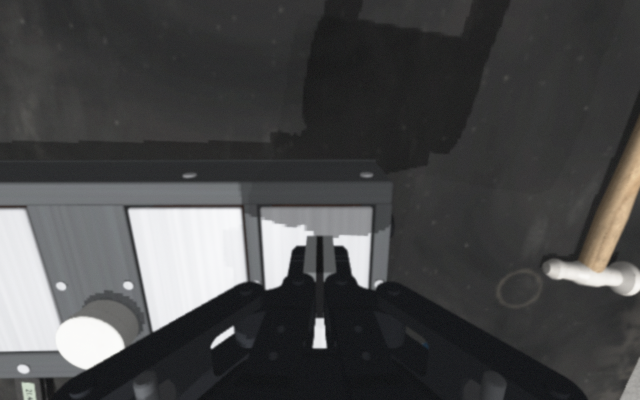

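The wrist view shows the closed fingertips at (319,237), centred over the front part of cover 1, whose front corners are at (260,206) and (374,206). The tin is at (90,340), well clear.

```bash
python3 - <<'E'
from h import *
m=model('wrist')
for uv in [(260,206),(374,206),(128,206),(243,206)]:
    P=onplane(m,*uv,.066); b=R.from_euler('z',-YAW).as_matrix()@(P-[*O,0]); print(b.round(4))
E
python3 -m crank '[{"dp":[0,0,0.022],"delta_rot":[0,0,0],"fingers":-1},{"dp":[0,0,0.018],"delta_rot":[0,0,0],"fingers":-1},{"dp":[0,0,0.004],"delta_rot":[0,0,0],"fingers":-1},{"dp":[0,0,0],"delta_rot":[0,0,0],"fingers":-1}]'
```

```text
[-0.0529  0.1075  0.066 ]
[-0.0527  0.175   0.066 ]
[-0.0532  0.03    0.066 ]
[-0.0529  0.0975  0.066 ]
t: 2.4
tcp_pos: [0.4859, 0.0692, 0.1421]
tool_rot: [-0.035, 0.999, 0.0, -0.001]
force: [-0.4, -0.0, 0.3]
finger_gap: 0.001
gripper_force: 0.0
```

```bash
for i in 1; do python3 -m crank '[{"dp":[0,0,0.004],"delta_rot":[0,0,0],"fingers":-1},{"dp":[0,0,0.002],"delta_rot":[0,0,0],"fingers":-1},{"dp":[0,0,0],"delta_rot":[0,0,0],"fingers":-1}]'; done; python3 -m crank '[{"dp":[0,0,0.003],"delta_rot":[0,0,0],"fingers":-1},{"dp":[0,0,0],"delta_rot":[0,0,0],"fingers":-1}]'
```

```text
t: 2.65
tcp_pos: [0.4869, 0.0685, 0.1396]
tool_rot: [-0.034, 0.999, -0.0, 0.0]
force: [-0.4, 0.7, 0.6]
finger_gap: 0.002
gripper_force: 0.0
t: 2.82
tcp_pos: [0.4871, 0.0684, 0.1384]
tool_rot: [-0.034, 0.999, 0.0, 0.0]
force: [-0.1, 2.1, 2.9]
finger_gap: 0.003
gripper_force: 1.8
```

```bash
python3 -m crank '[{"dp":[0,0,0.004],"delta_rot":[0,0,0],"fingers":-1},{"dp":[0,0,0],"delta_rot":[0,0,0],"fingers":-1},{"dp":[0,0,0],"delta_rot":[0,0,0],"fingers":-1}]'
```

```text
t: 3.07
tcp_pos: [0.4871, 0.0684, 0.1383]
tool_rot: [-0.034, 0.999, -0.0, 0.001]
force: [-3.6, 0.7, 20.8]
finger_gap: 0.001
gripper_force: 10.5
```

Cover 1 is firm: it gave no travel and the force rose to 21 N. I'll lift and go to cover 2.

```bash
python3 -m crank '[{"dp":[0,0,-0.04],"delta_rot":[0,0,0],"fingers":-1},{"dp":[0,-0.05,0],"delta_rot":[0,0,0],"fingers":-1},{"dp":[0,-0.06,0],"delta_rot":[0,0,0],"fingers":-1},{"dp":[0,-0.046,0],"delta_rot":[0,0,0],"fingers":-1},{"dp":[0,0,0.02],"delta_rot":[0,0,0],"fingers":-1},{"dp":[0,0,0.012],"delta_rot":[0,0,0],"fingers":-1},{"dp":[0,0,0],"delta_rot":[0,0,0],"fingers":-1},{"dp":[0,0,0],"delta_rot":[0,0,0],"fingers":-1}]'; python3 -c "from h import *;where()"
```

```text
t: 3.73
tcp_pos: [0.4914, -0.0086, 0.1392]
tool_rot: [-0.035, 0.999, 0.0, -0.001]
force: [0.6, 0.0, 0.6]
finger_gap: 0.001
gripper_force: 0.0
t 3.73 tip box [-0.0369  0.0655  0.0662] gap 0.0 F [0.6 0.  0.6] tool in box [[-1.0, 0.0, -0.002], [0.0, 1.0, 0.001], [0.002, 0.001, -1.0]]
1 to (-35,y,z90): rows dp [-0.0037  0.151  -0.0474]
2 to (-35,y,z90): rows dp [-0.0037 -0.005  -0.0476]
3 to (-35,y,z90): rows dp [-0.0038 -0.257  -0.0478]
4 to (-35,y,z90): rows dp [-0.0038 -0.413  -0.048 ]
```

```bash
python3 -m crank '[{"dp":[0,0,0.004],"delta_rot":[0,0,0],"fingers":-1},{"dp":[0,0,0],"delta_rot":[0,0,0],"fingers":-1},{"dp":[0,0,0],"delta_rot":[0,0,0],"fingers":-1}]'
```

```text
t: 3.98
tcp_pos: [0.4917, -0.0084, 0.1384]
tool_rot: [-0.035, 0.999, 0.0, -0.0]
force: [-1.6, -0.4, 5.4]
finger_gap: -0.003
gripper_force: 2.5
```

```bash
python3 -m crank '[{"dp":[0,0,0.003],"delta_rot":[0,0,0],"fingers":-1},{"dp":[0,0,0],"delta_rot":[0,0,0],"fingers":-1},{"dp":[0,0,0],"delta_rot":[0,0,0],"fingers":-1}]'
```

```text
t: 4.23
tcp_pos: [0.4917, -0.0084, 0.1383]
tool_rot: [-0.035, 0.999, -0.0, -0.0]
force: [-3.9, 0.1, 17.8]
finger_gap: 0.001
gripper_force: 8.8
```

Cover 2 is firm too. Cover 3 next; the path runs ahead of the tin.

```bash
python3 -m crank '[{"dp":[0,0,-0.05],"delta_rot":[0,0,0],"fingers":-1},{"dp":[-0.002,-0.06,0],"delta_rot":[0,0,0],"fingers":-1},{"dp":[-0.002,-0.07,0],"delta_rot":[0,0,0],"fingers":-1},{"dp":[0,-0.07,0],"delta_rot":[0,0,0],"fingers":-1},{"dp":[0,-0.057,0],"delta_rot":[0,0,0],"fingers":-1},{"dp":[0,0,0.025],"delta_rot":[0,0,0],"fingers":-1},{"dp":[0,0,0.0175],"delta_rot":[0,0,0],"fingers":-1},{"dp":[0,0,0],"delta_rot":[0,0,0],"fingers":-1},{"dp":[0,0,0],"delta_rot":[0,0,0],"fingers":-1}]'; python3 -m crank '[{"dp":[0,0,0.004],"delta_rot":[0,0,0],"fingers":-1},{"dp":[0,0,0],"delta_rot":[0,0,0],"fingers":-1},{"dp":[0,0,0],"delta_rot":[0,0,0],"fingers":-1}]';python3 -c "from h import *;where()"
```

```text
t: 4.98
tcp_pos: [0.5022, -0.136, 0.1395]
tool_rot: [-0.035, 0.999, 0.001, -0.001]
force: [0.1, -0.2, 1.3]
finger_gap: -0.004
gripper_force: 0.0
t: 5.23
tcp_pos: [0.5027, -0.1362, 0.1385]
tool_rot: [-0.035, 0.999, 0.0, -0.0]
force: [-0.6, 1.8, 2.9]
finger_gap: -0.001
gripper_force: 1.3
t 5.23 tip box [-0.0343 -0.0626  0.0655] gap -0.0 F [-0.6  1.8  2.9] tool in box [[-1.0, -0.0, -0.001], [-0.0, 1.0, 0.001], [0.001, 0.001, -1.0]]
1 to (-35,y,z90): rows dp [ 0.0011  0.4073 -0.0487]
2 to (-35,y,z90): rows dp [ 0.0012  0.2513 -0.0488]
3 to (-35,y,z90): rows dp [ 0.0013 -0.0007 -0.049 ]
4 to (-35,y,z90): rows dp [ 0.0014 -0.1567 -0.0492]
```

```bash
python3 -m crank '[{"dp":[0,0,0.004],"delta_rot":[0,0,0],"fingers":-1},{"dp":[0,0,0],"delta_rot":[0,0,0],"fingers":-1},{"dp":[0,0,0],"delta_rot":[0,0,0],"fingers":-1}]'
```

```text
t: 5.48
tcp_pos: [0.5027, -0.1362, 0.1383]
tool_rot: [-0.035, 0.999, 0.0, -0.0]
force: [-4.7, 3.8, 17.3]
finger_gap: 0.0
gripper_force: 9.2
```

Cover 3 is firm as well, so cover 4 should be the free one. I'll confirm by pressing it.

```bash
python3 -m crank '[{"dp":[0,0,-0.04],"delta_rot":[0,0,0],"fingers":-1},{"dp":[0,-0.05,0],"delta_rot":[0,0,0],"fingers":-1},{"dp":[0,-0.06,0],"delta_rot":[0,0,0],"fingers":-1},{"dp":[0,-0.047,0],"delta_rot":[0,0,0],"fingers":-1},{"dp":[0,0,0.02],"delta_rot":[0,0,0],"fingers":-1},{"dp":[0,0,0.0125],"delta_rot":[0,0,0],"fingers":-1},{"dp":[0,0,0],"delta_rot":[0,0,0],"fingers":-1},{"dp":[0,0,0],"delta_rot":[0,0,0],"fingers":-1}]'; python3 -m crank '[{"dp":[0,0,0.006],"delta_rot":[0,0,0],"fingers":-1},{"dp":[0,0,0],"delta_rot":[0,0,0],"fingers":-1},{"dp":[0,0,0],"delta_rot":[0,0,0],"fingers":-1}]';python3 -c "from h import *;where()"
```

```text
t: 6.15
tcp_pos: [0.5075, -0.2142, 0.139]
tool_rot: [-0.035, 0.999, 0.001, -0.001]
force: [0.7, -0.5, -0.0]
finger_gap: 0.003
gripper_force: 0.0
t: 6.4
tcp_pos: [0.5084, -0.2151, 0.1368]
tool_rot: [-0.035, 0.999, 0.0, -0.0]
force: [0.3, -0.1, 0.1]
finger_gap: -0.001
gripper_force: 0.0
t 6.4 tip box [-0.0342 -0.1417  0.0638] gap -0.0 F [ 0.3 -0.1  0.1] tool in box [[-1.0, -0.0, -0.0], [-0.0, 1.0, 0.0], [0.0, 0.0, -1.0]]
1 to (-35,y,z90): rows dp [ 0.0016  0.5654 -0.0521]
2 to (-35,y,z90): rows dp [ 0.0016  0.4094 -0.0522]
3 to (-35,y,z90): rows dp [ 0.0016  0.1574 -0.0523]
4 to (-35,y,z90): rows dp [ 0.0017  0.0014 -0.0523]
```

Cover 4 gave way with no resistance, so it is the free one. I'll push it down about 30 mm more.

```bash
python3 -m crank '[{"dp":[0,0,0.008],"delta_rot":[0,0,0],"fingers":-1},{"dp":[0,0,0.008],"delta_rot":[0,0,0],"fingers":-1},{"dp":[0,0,0.008],"delta_rot":[0,0,0],"fingers":-1},{"dp":[0,0,0.008],"delta_rot":[0,0,0],"fingers":-1},{"dp":[0,0,0.008],"delta_rot":[0,0,0],"fingers":-1},{"dp":[0,0,0.006],"delta_rot":[0,0,0],"fingers":-1},{"dp":[0,0,0.006],"delta_rot":[0,0,0],"fingers":-1},{"dp":[0,0,0.006],"delta_rot":[0,0,0],"fingers":-1},{"dp":[0,0,0.004],"delta_rot":[0,0,0],"fingers":-1},{"dp":[0,0,0],"delta_rot":[0,0,0],"fingers":-1}]';python3 -c "from h import *;where()"|head -1
```

```text
t: 7.23
tcp_pos: [0.508, -0.2157, 0.1052]
tool_rot: [-0.034, 0.999, 0.0, -0.001]
force: [-0.4, -0.5, 0.7]
finger_gap: 0.001
gripper_force: 0.0
t 7.23 tip box [-0.0346 -0.1423  0.0322] gap 0.0 F [-0.4 -0.5  0.7] tool in box [[-1.0, 0.001, -0.001], [0.001, 1.0, 0.001], [0.001, 0.001, -1.0]]
```

Tips are 34 mm below the deck. Straight up and back, then a look.

```bash
python3 -m crank '[{"dp":[0,0,-0.03],"delta_rot":[0,0,0],"fingers":-1},{"dp":[0,0,-0.06],"delta_rot":[0,0,0],"fingers":-1},{"dp":[0,0,-0.07],"delta_rot":[0,0,0],"fingers":-1},{"dp":[0,0,-0.07],"delta_rot":[0,0,0],"fingers":-1},{"dp":[0.02,0,-0.06],"delta_rot":[0,0,0],"fingers":-1},{"dp":[0.04,0,-0.03],"delta_rot":[0,0,0],"fingers":-1},{"dp":[0.04,0,0],"delta_rot":[0,0,0],"fingers":-1},{"dp":[0.04,0,0],"delta_rot":[0,0,0],"fingers":-1},{"dp":[0,0,0],"delta_rot":[0,0,0],"fingers":-1},{"dp":[0,0,0],"delta_rot":[0,0,0],"fingers":-1}]'
python3 - <<'E'
from h import *
m=model('wrist'); p,d=manip.snapshot('wrist'); s,_=manip.snapshot('scene')
cv2.imwrite('pics/w2.png',p[:,:,::-1]); cv2.imwrite('pics/s2.png',cv2.resize(s[100:340,200:520,::-1],(800,600)))
np.savez('w2.npz',d=d,o=m['origin'],R=m['R'],K=[m[k] for k in('fx','fy','cx','cy','k1')])
# depth -> box frame points around cover 4
vv,uu=np.mgrid[0:400:2,0:640:2]; K=np.array([[m['fx'],0,m['cx']],[0,m['fy'],m['cy']],[0,0,1.]])
n=cv2.undistortPoints(np.stack([uu.ravel(),vv.ravel()],1)[:,None].astype(float),K,np.array([m['k1'],0,0,0.]))[:,0]
D=d[::2,::2].ravel()
P=np.c_[n[:,0]*D,-n[:,1]*D,-D]@m['R'].T+m['origin']; b=(P-[*O,0])@R.from_euler('z',YAW).as_matrix()
k=(D>0)&(abs(b[:,1]+.141)<.025)&(abs(b[:,0])<.045)&(b[:,2]>.07)&(b[:,2]<.12)
print(k.sum(), b[k].min(0).round(3),b[k].max(0).round(3))
if k.sum()>5: print(np.degrees(np.arctan(np.polyfit(b[k,0],b[k,2],1)[0])))
E
```

```text
t: 8.07
tcp_pos: [0.438, -0.2206, 0.2661]
tool_rot: [-0.034, 0.999, 0.0, 0.0]
force: [0.7, 0.9, 0.1]
finger_gap: 0.002
gripper_force: 0.0
37 [ 0.022 -0.146  0.095] [ 0.031 -0.138  0.106]
47.918636201419815
```

View pics/s2.png

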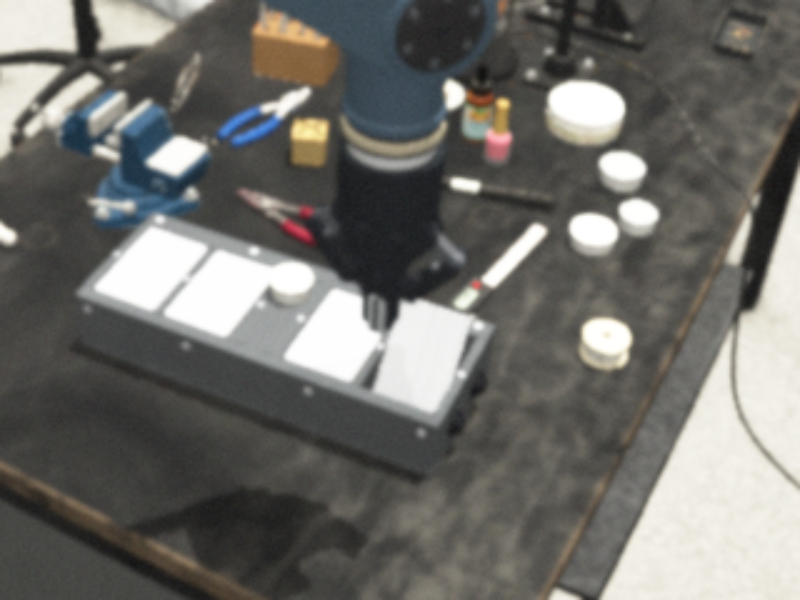

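View pics/w2.png

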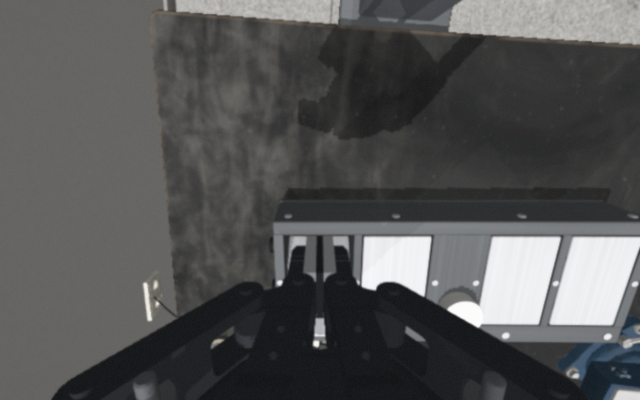

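Cover 4 stands open: in the scene crop it is tilted around (425,355), and the tin at (291,283) and the tools have not moved. Depth puts its raised end about 42 mm above the pivot and 31 mm behind it, which is about 53°. The finger geometry gives a similar angle, so I'm handing in.

```bash
python3 -c "from station import manip;print(manip.sign_off())"
```

```text
the job is handed in; nothing more can be done
None
```

Cover 4 (the rightmost) was the free one; it now stands open at about 53°, while covers 1 to 3 held firm under light presses (at most about 21 N), nothing else was touched, and the job is handed in.

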